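# Move the cooker knob to the bare gas spindle and hold it pressed in

## Robot

A 6-joint arm with a two-finger parallel gripper is mounted at the origin on the work surface. World frame = base frame: x ahead of the robot, y to its left, z up, the work surface at z = 0. Lengths are in mm, angles in rad, forces in N, time in s.
With the tool pointing down it reaches from about 275 to 750 mm from the base axis. Payload 10.2 kg.
Tool frame: the origin (TCP) lies on the mounting face of the last link; the fingertips stand 166 mm ahead of it and the grasp point (between the pads) lies 147 mm ahead of it; z points along the fingers, y is the direction in which the jaws open and shut (so a half turn about z gives the same grasp; the last joint's range is limited). The gripper opens to 88 mm and grips with 3 to 60 N. Pads are 18 mm wide; open, the fingers measure 123 mm over their backs; the gripper's body (75 mm by 187 mm) begins 45 mm behind the grasp point.
Start: joints at [0.987, 0.313, 1.498, -0, 1.331, -0.223], TCP at [185.351, 491.2, 404.72] pointing down, gripper open.
Joint ranges: [-2.94, 2.94], [-0.97, 2.17], [0.19, 2.56], [-1.23, 4.37], [0.02, 3.11], [-2.88, 2.88]. Speed limits (rad/s): [2.39, 2.39, 3.01, 3.14, 3.14, 3.14].

## Interface

Orientations are given as a unit quaternion [x, y, z, w].
In Python, from cell import ctrl, hand, planner, cams gives the robot as it stands. Calls block until the motion is done:
- ctrl.move_to(position, orientation): joint-space move of the TCP to a pose.
- ctrl.servo_line(position, orientation=None, v=150, threshold=None): straight line of the TCP; orientation=None keeps the orientation; v is the mean speed in mm/s. With threshold (N) it stops when the force on the tool has changed by that much, and returns True; else False.
- ctrl.move_j(angles): joint-space move.
- hand.set_gripper(opening, f_grip=None): finger opening in mm; f_grip is the grip in N (None keeps the last); returns when the fingers have stopped.
- ctrl.dwell(seconds).
- planner.solve_ik(position, orientation): joint angles nearest the present ones, or None.
- cams.camera(name): name is "scene" or "top" or "wrist"; returns a dict with "img" (480x640x3 uint8, blue, green, red), "depth" (480x640 float32, mm along the optical axis (not along the pixel's ray), 0 where there is no reading), "camera_matrix" (3x3 intrinsics, pixels), "extrinsics" (4x4, takes a point from camera to world coordinates); the wrist camera has in their place "mount" (4x4, takes a point from camera to tool coordinates, whose origin is the TCP and whose axes are the flange's). Camera axes: x right, y up, looking along -z (the intrinsics and any distortion apply to the point x, -y, -z); pixel columns grow to the right and rows downward; lengths in mm; the calibration is good to about 2 mm. A picture is of the moment at which its call begins: read the wrist's pose just before it.
A pose or a line that the arm cannot do raises ctrl.Unreachable and nothing moves.
- ctrl.sign_off(): hands the job in, once; it reports no verdict.
Readings, each from a call of its own:
- ctrl.get_time_s(): time.
- ctrl.get_joints(): joint angles.
- ctrl.get_joint_velocities(): joint speeds.
- ctrl.get_joint_efforts(): joint torques, N m.
- ctrl.get_position(): TCP position.
- ctrl.get_eef_rot(): TCP orientation.
- ctrl.get_ft_force(): force on the tool from outside, world axes, zero at the start.
- ctrl.get_moment(): the same for the moment, N m.
- ctrl.get_width(): finger opening in mm.
Only numpy, scipy, OpenCV 4.12 (cv2) and the standard library are available. Lean on these libraries where they do the work, as an engineer would, in place of code of your own. Each camera call takes 0.05 s, during which the arm holds its last target. There are 200 camera calls.

## Task

The burner under the saucepan has lost its knob: pull the knob straight up off the other burner's spindle, where a spring catch holds it, turn it so that its bore matches the bare D-shaped spindle, and push it fully home there until it clicks on. Then press the knob in as far as it goes, as one does to light the burner, and finish while still holding it pressed in with the gripper. Leave the saucepan and the other things on the hob and the table where they are.

Things in the scene. Friction and masses are not known exactly. Their poses are not given: they have to be found in the camera images.
- knob: black cooker knob, the only one, upright on the idle burner's spindle at the start; 45 mm high, 60 g. Round skirt 52 mm across, 23 mm high; on it a grip bar 22 mm high, 14 mm wide (y), from x = -18 to +20 mm; its narrower nose with a white line runs on to +29 mm: the pointer. Origin on the axis at the skirt's underside, z up, x to the pointer
- knob_bore (a point): inner end of the knob's bore, on its axis, 19 mm above the knob's origin, axes as the knob's; lies on the spindle's tip when fully home. The D-shaped bore (knob z 1 to 19 mm) is 11.2 mm across, its flat on the pointer (+x) side 2.6 mm from the axis: 0.6 mm play. Pulling off, or pushing on past the spindle's sprung ball, takes about 5 to 12 N
- bare_tip (a point): tip centre of the bare spindle on the robot's side of the saucepan's burner: upright steel D-shaft, 10 mm across, flat 2 mm from the axis, 26 mm tall above the deck, tip bevelled 1.3 mm. z up, x the way the flat faces (the knob's pointer must point so). A sprung ball bulges 2.6 mm from the flat, 6 mm below the tip. The tip goes down with the pressed spindle
- valve_b_turn (a joint): angle of the bare spindle, rad: 0 is off (flat facing away from the robot, along the hob's +x), grows anticlockwise seen from above; left somewhere between 0.25 and 1.45. Stiff (0.06 N m), stays where it is
- valve_b_press (a joint): how far the bare spindle is pressed in, m: 0 out, 0.004 fully in. Return spring: 8 N to start, 12 N fully in; springs back when let go
- other_tip (a point): centre of the tip of the idle burner's spindle, the same kind of spindle at off, on which the knob sits at the start (hidden in the bore); axes as for bare_tip. Its rotation is locked
- hob: two-burner steel gas hob, 400 mm deep (x), 560 mm wide (y), deck 75 mm above the table; origin at the centre of its underside, x away from the robot. Its spindles stand 145 mm in front of (-x) the centre, 130 mm to either side; which one is bare changes. Each burner is 200 mm behind its spindle, its pan support reaching 105 mm above the table
- saucepan: steel saucepan, 148 mm across, 75 mm high, on the pan support behind the bare spindle (rim 180 mm above the table); its handle points along its +x, away from the robot, to 218 mm from its axis. Origin at the centre of its underside. Leave it
- cutter: round steel biscuit cutter, 56 mm across and 30 mm high, on the control strip about midway between the spindles; origin at the centre of its underside. Leave it
- icing_tub: lidded white tub, about 112 mm across and 104 mm high, on the table to the robot's right; origin at the centre of its underside. Leave it
- nozzle: steel piping nozzle, 26 mm across and 36 mm high, on the table to the robot's right; origin at the centre of its underside. Leave it
- sprinkle_jar: jar 60 mm across and 95 mm high, on the table to the robot's right; origin at the centre of its underside. Leave it
- mug: white mug 80 mm across and 92 mm high, on the table to the robot's right; origin at the centre of its underside. Leave it
- spatula: spatula 240 mm long lying on the table to the robot's left. Leave it
Not all that is in view belongs to the job. Several things have the shape of the knob; the one meant has the colours described above.

How it is judged:
By the outcome, as a careful person would: the job done as asked, in the order asked, and still so for the second after the job is handed in, while the arm keeps its last pose, push and grip.
It also fails if it takes over 40 s, if anything falls off the work surface, if the arm or the gripper's body presses on something with over 40 N, if the wrist force passes 120 N, or if a joint passes its speed limit or range.

## Working session

There is one attempt and no reset: what is moved stays moved. The work goes in short steps, each a Python script; the robot and the scene stay as the last script left them, time stands still between calls to the robot, and variables do not carry over. Pictures are saved under pics/ and viewed, about 8 in all and at most 12, crops included, and the job is handed in when it is done.

```bash
ls; mkdir -p pics; python3 - <<'E'
from cell import ctrl,cams
import cv2,numpy as np
for n in ("scene","top"):
    c=cams.camera(n); cv2.imwrite(f"pics/{n}0.png",c["img"]); np.savez(f"{n}0.npz",**{k:c[k] for k in c if c[k] is not None})
    print(n,list(c),c["camera_matrix"].round(1).tolist(),c["extrinsics"].round(3).tolist(),[c[k] for k in c if k not in("img","depth","camera_matrix","extrinsics")])
c=cams.camera("wrist");print({k:c[k] for k in c if k not in("img","depth")})
print(ctrl.get_time_s(),ctrl.get_position(),ctrl.get_eef_rot())
E
```

```text
pics
scene ['img', 'depth', 'camera_matrix', 'extrinsics'] [[455.4, 0.0, 314.9], [0.0, 455.4, 240.1], [0.0, 0.0, 1.0]] [[-0.714, -0.545, 0.44, 1133.373], [0.7, -0.562, 0.44, 503.0], [0.008, 0.622, 0.783, 1132.85], [0.0, 0.0, 0.0, 1.0]] []
top ['img', 'depth', 'camera_matrix', 'extrinsics'] [[526.7, 0.0, 319.0], [0.0, 526.7, 242.3], [0.0, 0.0, 1.0]] [[0.018, 0.993, -0.12, 360.22], [-1.0, 0.017, -0.008, -106.84], [-0.006, 0.12, 0.993, 1490.1], [0.0, 0.0, 0.0, 1.0]] []
{'camera_matrix': array([[361.99038591,   0.        , 319.23026855],
       [  0.        , 361.99038591, 243.439797  ],
       [  0.        ,   0.        ,   1.        ]]), 'mount': array([[ 1.56801190e-03,  9.46880335e-01,  3.21582296e-01,
         8.45952739e+01],
       [ 9.99998658e-01, -1.63732780e-03, -5.49044651e-05,
        -4.22580842e-01],
       [ 4.74547674e-04,  3.21581950e-01, -9.46881632e-01,
         2.06400745e+01],
       [ 0.00000000e+00,  0.00000000e+00,  0.00000000e+00,
         1.00000000e+00]])}
0.15 [185.34136289 491.19092195 404.30940593] [ 1.79429320e-01  9.83770758e-01 -4.24666443e-04 -1.86455462e-04]
```

View pics/top0.png

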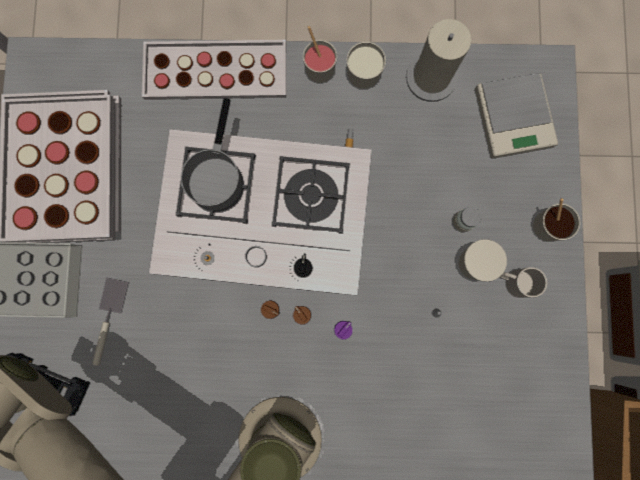

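View pics/scene0.png

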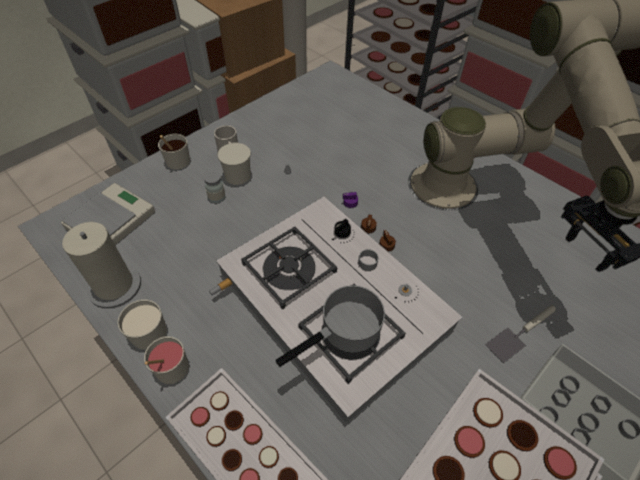

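```bash
cat > h.py <<'E'
import numpy as np,cv2
from scipy.spatial.transform import Rotation as Rn
from cell import ctrl,hand,planner,cams
def down(a):  # tool down, tool x along world yaw a
    c,s=np.cos(a),np.sin(a)
    return Rn.from_matrix([[c,s,0],[s,-c,0],[0,0,-1]]).as_quat()
def cast(uv,K,E,z):
    uv=np.atleast_2d(np.asarray(uv,float)); d=np.c_[(uv[:,0]-K[0,2])/K[0,0],-(uv[:,1]-K[1,2])/K[1,1],-np.ones(len(uv))]@E[:3,:3].T
    o=E[:3,3]; return o+d*((z-o[2])/d[:,2])[:,None]
def wrist(name):
    T=np.eye(4);T[:3,3]=ctrl.get_position();T[:3,:3]=Rn.from_quat(ctrl.get_eef_rot()).as_matrix()
    c=cams.camera("wrist");E=T@c["mount"];cv2.imwrite(f"pics/{name}.png",c["img"])
    np.savez(name+".npz",img=c["img"],depth=c["depth"],K=c["camera_matrix"],E=E);return c["img"],c["depth"],c["camera_matrix"],E
E
python3 - <<'E'
from h import *
d=np.load("top0.npz");K,E,im=d["camera_matrix"],d["extrinsics"],d["img"]
hsv=cv2.cvtColor(im,cv2.COLOR_BGR2HSV)
m=((hsv[...,2]>165)&(hsv[...,1]<40)).astype(np.uint8);m[:125]=0;m[300:]=0;m[:,:140]=0;m[:,380:]=0
m=cv2.morphologyEx(m,cv2.MORPH_CLOSE,np.ones((7,7)))
cs=max(cv2.findContours(m,0,2)[0],key=cv2.contourArea)
P=cast(cs[:,0],K,E,75)[:,:2].astype(np.float32);r=cv2.minAreaRect(P);print("hob",r)
for n,uv,z in(("bare",(208,258),101),("knob",(303,267),115),("cutter",(257,257),105)):print(n,cast(uv,K,E,z).round(1),[d["depth"][uv[1],uv[0]]])
for a in (0,np.pi):
  for uv,z in(((208,258),101),((303,267),115)):
    p=cast(uv,K,E,z)[0];print(a,planner.solve_ik([p[0],p[1],400],down(a)), planner.solve_ik([p[0],p[1],260],down(a+.8)))
E
```

```text
hob ((616.8743896484375, 63.92228698730469), (560.9920043945312, 402.0173645019531), 85.01705932617188)
bare [[481.3 198.  101. ]] [np.float32(1417.2036)]
knob [[460.7 -54.8 115. ]] [np.float32(1363.6455)]
cutter [[485.8  67.6 105. ]] [np.float32(1420.9359)]
0 [ 1.64967031e-01  3.06498085e-01  1.51893833e+00 -4.44089210e-16
  1.31615624e+00  1.73576336e+00] [ 1.64967031e-01  4.65671984e-01  1.68876294e+00 -4.44089210e-16
  9.87157730e-01  9.35763358e-01]
0 [-3.71858718e-01  1.81954539e-01  1.67895828e+00 -4.44089210e-16
  1.28067984e+00  1.19893761e+00] [-3.71858718e-01  3.60704260e-01  1.85489105e+00 -4.44089210e-16
  9.25997345e-01  3.98937609e-01]
3.141592653589793 [ 1.64967031e-01  3.06498085e-01  1.51893833e+00 -4.44089210e-16
  1.31615624e+00 -1.40582930e+00] [ 1.64967031e-01  4.65671984e-01  1.68876294e+00 -4.44089210e-16
  9.87157730e-01 -2.20582930e+00]
3.141592653589793 [-3.71858718e-01  1.81954539e-01  1.67895828e+00 -4.44089210e-16
  1.28067984e+00 -1.94265504e+00] [-3.71858718e-01  3.60704260e-01  1.85489105e+00 -4.44089210e-16
  9.25997345e-01 -2.74265504e+00]
```

```bash
python3 - <<'E'
from h import *
a=-0.087; u=np.array([np.cos(a),np.sin(a)])
for n,p in(("wb",[482.5,202]),("wk",[461,-54])):
    t=np.array(p)-20*u
    ctrl.move_to([*t,312 if n=="wb" else 335],down(a)); im,_,K,E=wrist(n); print(n,E[:3,3],ctrl.get_time_s())
a=cv2.imread("pics/wb.png");b=cv2.imread("pics/wk.png")
cv2.imwrite("pics/wbk.png",np.hstack([a[90:390,120:520],b[90:390,120:520]]))
E
```

```text
wb [545.36510663 196.76444613 291.47009078] 1.9917
wk [524.19775511 -58.9144565  314.34019309] 3.05
```

View pics/wbk.png

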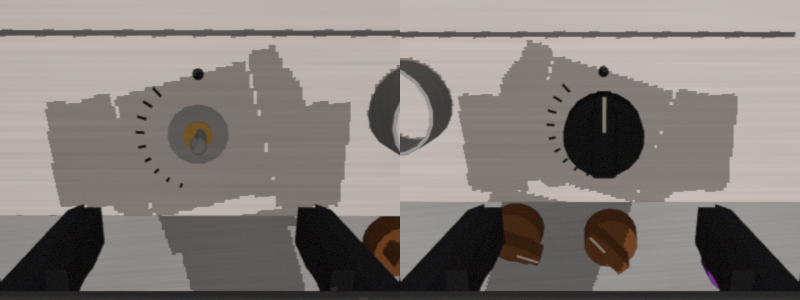

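```bash
python3 - <<'E'
from h import *
d=np.load("wb.npz");im=d["img"];K,E=d["K"],d["E"]
c=im[190:270,278:358].astype(float);c=np.clip(c*1.5,0,255).astype(np.uint8)
cv2.imwrite("pics/z1.png",cv2.resize(c,(600,600),interpolation=cv2.INTER_CUBIC))
print(np.round(d["depth"][215:245:2,308:330:2]))
E
```

```text
[[220. 219. 220. 220. 220. 220. 219. 220. 220. 221. 220.]
 [220. 220. 221. 220. 221. 221. 220. 219. 220. 220. 219.]
 [219. 220. 221. 221. 221. 218. 219. 221. 220. 221. 220.]
 [221. 220. 221. 220. 222. 214. 214. 216. 220. 221. 220.]
 [220. 221. 221. 223. 219. 211. 211. 213. 215. 222. 221.]
 [222. 221. 222. 222. 215. 206. 206. 207. 210. 222. 222.]
 [222. 223. 222. 220. 205. 202. 202. 205. 207. 217. 223.]
 [222. 223. 204. 203. 203. 201. 200. 201. 204. 212. 223.]
 [223. 224. 204. 204. 203. 200. 199. 199. 202. 208. 223.]
 [222. 206. 203. 202. 201. 200. 200. 200. 200. 201. 223.]
 [224. 224. 204. 203. 200. 199. 200. 201. 201. 201. 223.]
 [226. 223. 205. 201. 201. 202. 200. 201. 201. 202. 227.]
 [226. 225. 203. 201. 200. 201. 202. 200. 200. 202. 226.]
 [227. 226. 202. 201. 202.   0. 202. 200. 203. 226. 226.]
 [228. 227. 227. 202. 202. 202. 203. 203. 227. 228. 227.]]
```

View pics/z1.png

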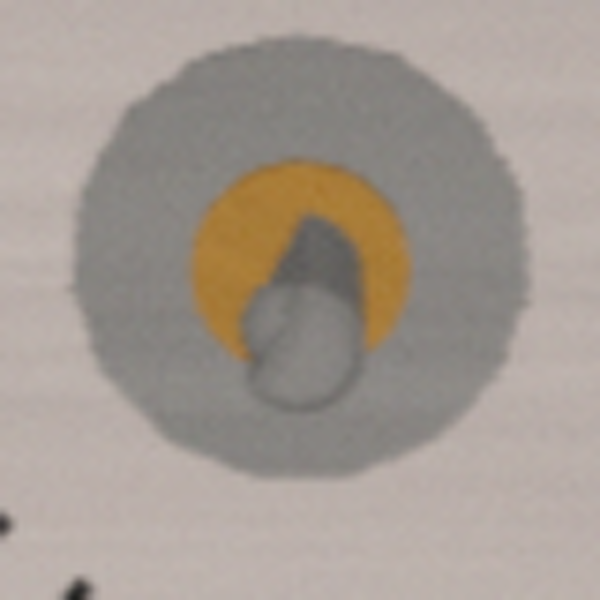

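```bash
cat >> h.py <<'E'
M=cams.camera.__self__ if False else None
def look(xy,ztop,a,h,name):  # camera straight down over xy, image up = yaw a
    c,s=np.cos(a),np.sin(a);Rc=np.array([[s,c,0],[-c,s,0],[0,0,1.]])
    m=np.load("mount.npy");R=Rc@m[:3,:3].T
    ctrl.move_to(np.array([xy[0],xy[1],ztop+h])-R@m[:3,3],Rn.from_matrix(R).as_quat())
    ctrl.dwell(0.2);return wrist(name)
E
sed -i '/^M=cams/d' h.py
python3 - <<'E'
from h import *
np.save("mount.npy",cams.camera("wrist")["mount"])
im,dp,K,E=look([461,-54],103,-0.087,175,"k1"); print(E.round(3),ctrl.get_time_s())
p=np.array(ctrl.get_position());ctrl.servo_line(p+[0,0,60],v=200)
ctrl.move_to([475,120,340],down(0.4))
im2,dp2,K,E2=look([482.5,202],103,1.0,175,"b1"); print(E2.round(3),ctrl.get_time_s())
o=[np.clip(i[190:290,270:370]*1.6,0,255).astype(np.uint8) for i in (im,im2)]
cv2.imwrite("pics/kb1.png",cv2.resize(np.hstack(o),(800,400),interpolation=cv2.INTER_CUBIC))
E
```

```text
[[-8.60000e-02  9.96000e-01 -1.00000e-03  4.61620e+02]
 [-9.96000e-01 -8.60000e-02 -0.00000e+00 -5.40150e+01]
 [-0.00000e+00  1.00000e-03  1.00000e+00  2.78846e+02]
 [ 0.00000e+00  0.00000e+00  0.00000e+00  1.00000e+00]] 3.925
[[  0.841   0.541   0.    482.076]
 [ -0.541   0.841  -0.    202.088]
 [ -0.     -0.      1.    278.487]
 [  0.      0.      0.      1.   ]] 6.225
```

View pics/kb1.png

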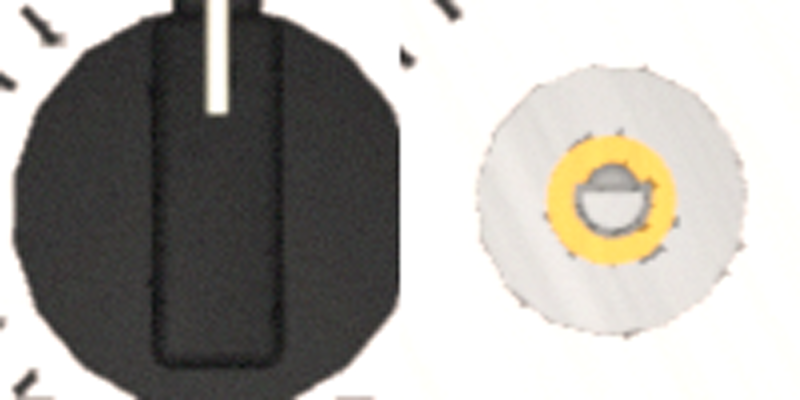

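```bash
python3 - <<'E'
from h import *
def circ(p):
    A=np.c_[2*p,np.ones(len(p))];s=np.linalg.lstsq(A,(p**2).sum(1),rcond=None)[0]
    return s[:2],np.sqrt(s[2]+s[:2]@s[:2])
def rfit(p):
    for _ in range(8):
        c,r=circ(p);d=np.abs(np.linalg.norm(p-c,axis=1)-r);p=p[d<max(.8,2*np.median(d))]
    return c,r,d.max()
d=np.load("k1.npz");im,K,E,dep=d["img"],d["K"],d["E"],d["depth"]
g=im.max(2);m=(g<75).astype(np.uint8);m[:,:250]=0;m[:,400:]=0;m[:150]=0;m[310:]=0
m=cv2.morphologyEx(m,cv2.MORPH_OPEN,np.ones((7,7)))
cs=max(cv2.findContours(m,0,1)[0],key=cv2.contourArea)[:,0].astype(float)
cs=cs[cs[:,1]>205]
c,r,e=rfit(cs);print("knob px",c,r,e,"R mm",r*(E[2,3]-105)/K[0,0]);print("knob",cast(c,K,E,105))
w=(im.min(2)>95)&(m==0);w=np.zeros_like(m);w[170:225,300:345]=(im.min(2)>95)[170:225,300:345]
n,l,st,ct=cv2.connectedComponentsWithStats(w)
for i in range(1,n):
    if st[i,4]>20:
        q=np.argwhere(l==i)[:,::-1].astype(np.float32);print("line",st[i],ct[i],cv2.fitLine(q,2,0,.01,.01).ravel())
print("depth top/skirt",np.median(dep[240:265,318:326]),np.median(dep[235:250,345:360]))
d=np.load("b1.npz");im,K,E,dep=d["img"],d["K"],d["E"],d["depth"]
hsv=cv2.cvtColor(im,cv2.COLOR_BGR2HSV)
y=((hsv[...,1]>90)).astype(np.uint8);y[:210]=0;y[270:]=0;y[:,:290]=0;y[:,350:]=0
y=cv2.morphologyEx(y,cv2.MORPH_CLOSE,np.ones((3,3)))
co=max(cv2.findContours(y,0,1)[0],key=cv2.contourArea)[:,0].astype(float);c,r,e=rfit(co)
print("collar",c,r,e,cast(c,K,E,77),"depth deck",np.median(dep[250:256,300:305]),"tip",np.median(dep[240:244,320:326]))
# inner non-yellow
inn=((hsv[...,1]<70)&(np.hypot(*(np.indices(y.shape)[::-1]-c[:,None,None]))<12)).astype(np.uint8)
q=np.argwhere(inn)[:,::-1];print("shaft bbox",q.min(0),q.max(0))
print(im[225:256,308:338].max(2))
E
```

```text
knob px [323.36618424 242.5522294 ] 49.75135344071933 0.7815440228293724 R mm 23.89310457910246
knob [[462.01218557 -56.02168716 105.        ]]
line [300 170  45  28 617] [320.24959481 180.7649919 ] [ 9.9933803e-01 -3.6380716e-02  3.2024960e+02  1.8076500e+02]
line [322 174   5  44 220] [324.  195.5] [-4.371139e-08  1.000000e+00  3.240000e+02  1.955000e+02]
depth top/skirt 152.27129 174.47183
collar [322.42159998 239.63055421] 15.757534251199543 0.6889799003964523 [[484.63375382 202.92107328  77.        ]] depth deck 202.24023 tip 177.94452
shaft bbox [314 231] [332 248]
[[145 145 146 144 143 131 113 130 153 173 178 179 180 179 180 179 180 179
  177 176 173 167 157 148 144 143 142 143 143 143]
 [145 145 146 145 135 126 154 174 178 179 179 179 180 180 180 180 179 179
  181 179 179 177 176 165 151 145 144 142 143 143]
 [144 144 145 144 142 164 177 180 180 180 180 180 181 180 180 180 180 180
  180 179 179 179 180 178 172 155 145 144 143 144]
 [142 146 152 164 175 177 179 179 180 180 180 180 180 180 179 180 180 180
  180 179 179 179 181 181 179 173 161 147 144 144]
 [142 148 163 178 181 
[... 2653 characters left out ...]
177 176 177 176 177 178
  179 180 180 180 181 180 180 179 170 157 149 146]
 [151 151 150 158 174 179 181 181 180 180 179 180 180 180 180 180 181 181
  180 181 181 181 180 179 178 166 135 121 141 147]
 [152 151 150 147 153 173 179 180 180 180 181 181 181 179 181 180 180 179
  181 180 181 180 179 178 167 134 103 106 125 145]
 [152 152 150 140 119 137 165 176 179 180 180 180 179 180 180 181 180 180
  181 180 181 178 173 164 134 106 117 141 145 146]
 [151 152 150 148 136 127 150 161 171 177 177 180 180 179 180 180 180 179
  179 178 175 166 136 108 108 118 142 146 147 147]
 [153 151 152 151 148 146 148 148 152 159 165 175 177 177 176 174 177 176
  172 164 158 138 110 118 141 145 147 146 147 148]]
```

```bash
python3 - <<'E'
from h import *
from scipy.ndimage import map_coordinates as mc
d=np.load("k1.npz");im,K,E,dep=d["img"],d["K"],d["E"],d["depth"]
g=im.max(2).astype(float);c=np.array([323.4,242]);P=[]
rr=np.arange(40,60,.1)
for t in np.arange(0,360,10):
    t_=np.radians(t);v=mc(g,[c[1]-rr*np.sin(t_),c[0]+rr*np.cos(t_)],order=1)
    i=np.argmax(np.gradient(v));print(t,round(rr[i],1),int(v[0]),int(v[-1]),end=" | ")
    if 125<t or t<55:P.append([c[0]+rr[i]*np.cos(t_),c[1]-rr[i]*np.sin(t_)])
P=np.array(P);s=np.linalg.lstsq(np.c_[2*P,np.ones(len(P))],(P**2).sum(1),rcond=None)[0]
print("\n",s[:2],np.sqrt(s[2]+s[:2]@s[:2]),cast(s[:2],K,E,105))
print(g[274:292,310:338:4].astype(int).T)
E
```

```text
0 50.1 35 182 | 10 51.2 34 183 | 20 49.8 35 178 | 30 50.5 33 180 | 40 50.4 32 178 | 50 51.0 31 181 | 60 50.7 31 178 | 70 51.0 26 179 | 80 59.9 31 32 | 90 52.2 184 182 | 100 55.0 30 65 | 110 51.2 23 178 | 120 50.9 31 178 | 130 51.1 32 178 | 140 50.3 35 179 | 150 51.2 34 104 | 160 50.5 34 179 | 170 51.0 34 184 | 180 49.6 35 157 | 190 51.3 38 174 | 200 50.3 37 177 | 210 51.4 40 172 | 220 50.3 38 171 | 230 51.0 38 179 | 240 50.7 39 118 | 250 51.2 21 116 | 260 50.9 23 120 | 270 51.7 33 125 | 280 50.9 20 120 | 290 51.2 22 118 | 300 50.7 38 121 | 310 51.0 40 174 | 320 50.5 37 178 | 330 51.4 36 179 | 340 49.8 37 179 | 350 50.5 36 179 | 
 [323.30298387 242.24061855] 50.689553900812214 [[462.16389118 -56.00430238 105.        ]]
[[21 29 27 24 24 21 21 30 38 37 35 37 37 42 40 39 39 62]
 [39 41 41 39 35 33 25 22 31 38 37 38 37 40 36 42 40 39]
 [36 38 39 37 33 28 22 21 27 41 38 40 36 38 37 40 41 38]
 [35 34 37 36 34 28 20 22 30 42 40 39 41 40 42 39 40 40]
 [38 35 38 38 32 25 24 17 31 35 38 39 41 38 40 41 41 39]
 [37 33 36 36 31 24 25 10 30 39 42 41 41 38 41 43 41 34]
 [36 32 35 31 31 28 26 17 29 39 40 38 39 37 40 40 39 41]]
```

```bash
python3 - <<'E'
from h import *
F=lambda:np.round(ctrl.get_ft_force(),1).tolist()
a=-0.087;k=[462.1,-56.0]
p=np.array(ctrl.get_position());ctrl.servo_line(p+[0,0,60],v=250)
ctrl.move_to([475,100,360],down(0.4))
ctrl.move_to([*k,320],down(a))
ctrl.dwell(.2);print(F())
print(ctrl.servo_line([*k,272],v=80,threshold=8),ctrl.get_position(),F())
hand.set_gripper(10,f_grip=45);print("w",ctrl.get_width(),F(),ctrl.get_position())
for z in (274,277,280,284,288,292,300,325):
    ctrl.servo_line([*k,z],v=40 if z<300 else 150);print(z,F(),ctrl.get_width())
wrist("lift");im=cv2.imread("pics/lift.png");cv2.imwrite("pics/lift2.png",im[180:480,120:520])
print(ctrl.get_time_s())
E
```

```text
[0.8, -0.4, -0.3]
False [462.24040342 -56.01084962 272.32787349] [-0.3, -1.2, 0.1]
w 13.740208444221302 [-0.4, -0.7, 0.3] [462.10025491 -56.00542851 272.00516382]
274 [1.4, 0.7, -3.3] 13.459409143351152
277 [4.0, 0.5, 0.6] 13.777437441090996
280 [5.4, -0.5, 0.4] 13.606241152354224
284 [3.7, -0.0, 2.2] 13.56027132941403
288 [2.0, 0.3, 0.2] 13.588387844530649
292 [-0.4, -0.1, -0.5] 13.447732097160669
300 [-0.3, -0.3, 0.0] 14.078807021805009
325 [-0.2, 0.7, -0.1] 13.666922822024988
12.2583
```

View pics/lift2.png

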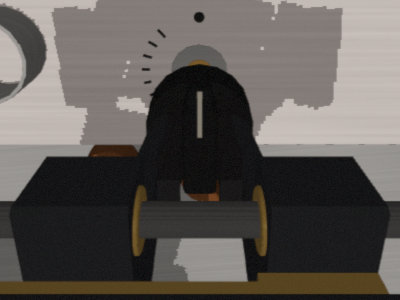

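```bash
python3 - <<'E'
from h import *
F=lambda:np.round(ctrl.get_ft_force(),1).tolist()
b=[484.75,203.0];a=1.0
ctrl.servo_line([475,60,335],down(0.4),v=250)
ctrl.move_to([*b,310],down(a));ctrl.dwell(.2);print(F(),ctrl.get_position())
ctrl.servo_line([*b,293],v=80);print(F())
for z in (290,288,286,284,282):
    h=ctrl.servo_line([*b,z],v=25,threshold=8);print(z,h,np.round(ctrl.get_position(),1),F(),np.round(ctrl.get_moment(),2))
    if h: break
print(ctrl.get_time_s(),ctrl.get_width())
E
```

```text
[0.2, 0.2, -1.7] [485.10634648 201.66485121 310.28592177]
[0.5, -1.0, 0.8]
290 False [484.8 203.  290.1] [0.1, -0.5, -0.3] [-0.01  0.1   0.01]
288 False [484.7 203.  287.9] [-0.8, -0.4, -1.0] [-0.02  0.15 -0.02]
286 False [484.9 203.1 286.2] [1.5, 1.6, 0.5] [ 0.28 -0.1   0.02]
284 False [484.8 203.2 284. ] [1.6, 3.9, -0.1] [ 0.68 -0.42  0.01]
282 False [484.7 203.1 281.6] [3.2, 4.4, -1.7] [ 0.73 -0.5   0.03]
15.3583 13.654906284972254
```

```bash
python3 - <<'E'
from h import *
F=lambda:np.round(ctrl.get_ft_force(),1).tolist()
b=[484.75,203.0]
for z in np.arange(280,264.5,-1.5):
    h=ctrl.servo_line([*b,z],v=20,threshold=15);print(z,h,np.round(ctrl.get_position(),1),F(),round(ctrl.get_width(),1))
    if -ctrl.get_ft_force()[2]>22 or ctrl.get_ft_force()[2]>22: break
print(ctrl.get_time_s())
E
```

```text
280.0 False [484.7 203.1 279.6] [2.2, 3.2, -2.5] 13.6
278.5 False [484.7 203.1 278.1] [2.7, 3.8, -2.0] 13.9
277.0 False [484.7 203.  276.5] [3.4, 3.8, -1.9] 13.5
275.5 False [484.6 202.9 274.8] [2.9, 3.5, -5.6] 13.6
274.0 False [484.6 202.9 273.6] [1.7, 0.9, -4.4] 13.2
272.5 False [484.7 202.9 272.5] [0.6, -0.4, -1.5] 13.3
271.0 False [484.8 203.  271.7] [-2.6, -0.7, 7.5] 13.3
269.5 False [484.9 203.  270.4] [-2.6, -1.0, 8.3] 13.7
268.0 False [485.  203.  269.1] [-2.1, -0.4, 9.7] 13.7
266.5 False [485.  203.  267.8] [-2.1, -0.9, 10.7] 13.7
265.0 False [485.  203.1 267.5] [-6.5, -2.3, 23.7] 13.8
18.1083
```

```bash
python3 - <<'E'
from h import *
ctrl.dwell(1.0)
print(np.round(ctrl.get_position(),2),np.round(ctrl.get_ft_force(),1),ctrl.get_width(),ctrl.get_time_s())
w=wrist("fin")[0];s=cams.camera("scene")["img"]
cv2.imwrite("pics/fin2.png",np.hstack([w[180:480,120:520],s[150:450,200:600]]))
E
```

```text
[484.97 203.06 267.5 ] [-7.1 -1.6 22.3] 13.774673482816373 19.1083
```

View pics/fin2.png

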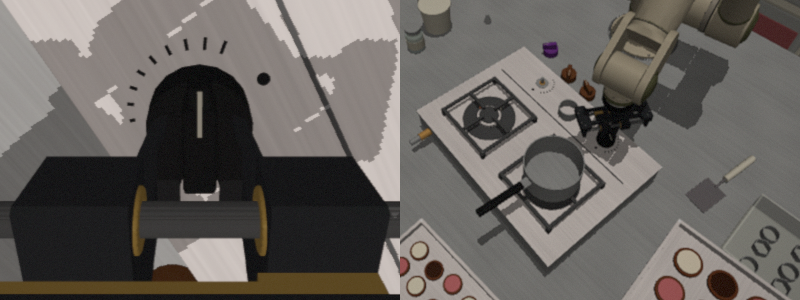

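The left half shows the knob held down on the bare spindle, with its pointer line at about (199,113) in line with the fingers. The right half shows the idle spindle bare at about (543,85), with the pan, cutter and other things where they were. The push is holding steady, so I'm handing in.

```bash
python3 -c "
from cell import ctrl
ctrl.sign_off()"
```

```text
the job is handed in; nothing more can be done
```

I moved the knob to the bare spindle by the saucepan, pushed it home until it clicked, and pressed it fully in. I handed the job in at about 19 s with the gripper still holding it pressed.

- **Pull and turn:** I gripped the knob's bar at 45 N and pulled it straight up off the idle spindle. I then turned it about 1.09 rad to match the flat of the bare spindle.
- **Click:** The sideways push from the spring ball built to about 5 N. It dropped to almost nothing around TCP z 273, where the ball should snap in.
- **Press:** The spring force then rose from 7.5 to about 11 N over about 4 mm of travel, ending at a hard stop.
- **Final hold:** After a further 1 s dwell, the TCP was steady at z 267.5, pushing with 22 N at a grip width of 13.8 mm. The last pictures show the idle spindle bare and the saucepan, cutter and spatula apparently undisturbed. I judged that by eye, without measuring, and the mug and some of the other things on the table were not all in the crop.

One measurement did not match the description: the knob's skirt measured about 24 mm in radius at its top edge, against the 26 mm given. I took this as taper. The knob's position agreed within 0.2 mm with the 260 mm spindle spacing, so I went ahead. I did not test the catch by pulling the knob back up.

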